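Park the laundry things on their silhouette mats

TASK

Tidy the laundry counter: put the yellow soap bar, the grey scrubbing brush, the blue dosing cup and the plum spool each on the mat whose white silhouette has its shape and size, centred on the silhouette and, for the soap and the brush, lined up with it (either way round). Leave each lying or standing upright as it is now, resting flat on its mat, and do not move the white spool.

Things in the scene. Friction and masses are not known exactly. Their poses are not given: they have to be found in the camera images.
- soap_bar: A loose yellow bar of soap lying flat, 55 (its x) by 78 (its y) mm, 20 mm high, with rounded sides. Origin: centre of its underside, z up. About 0.09 kg.
- scrub_brush: A loose grey scrubbing brush standing on its bristles, 30 (its x) by 85 (its y) mm, 55 mm high; an arched handle runs along its y on top. Origin: centre of the bristles' underside, z up. It can be gripped across its x. About 0.07 kg.
- dose_cap: A loose blue round dosing cup, open at the top, 59 mm across at the rim and about 51 mm at the foot, 52 mm high, standing upright. Origin: centre of its underside, z up. About 0.03 kg; its outside can be gripped like a solid cup.
- plum_spool: A loose spool of dark plum-coloured thread with white flanges, 29 mm in diameter, 50 mm high, standing on end. Origin: centre of its underside, z up. About 0.03 kg.
- mat_soap: A flat black rubber mat, 90 (its x) by 110 (its y) mm with rounded corners, 4 mm thick, fixed to the counter; on it a white silhouette, a wide rounded oblong 55 (x) by 78 (y) mm, the shape of the soap bar seen from above, centred on the mat. Origin: centre of the mat's underside; z up; its top face is at z = 4 mm.
- mat_brush: A flat black rubber mat, 90 (its x) by 110 (its y) mm with rounded corners, 4 mm thick, fixed to the counter; on it a white silhouette, a narrow oblong 30 (x) by 85 (y) mm, the shape of the scrubbing brush seen from above, centred on the mat. Origin: centre of the mat's underside; z up; its top face is at z = 4 mm.
- mat_cap: A flat black rubber mat, 90 (its x) by 110 (its y) mm with rounded corners, 4 mm thick, fixed to the counter; on it a white silhouette, a large disc 59 mm in diameter, the size of the dosing cup's rim, centred on the mat. Origin: centre of the mat's underside; z up; its top face is at z = 4 mm.
- mat_spool: A flat black rubber mat, 90 (its x) by 110 (its y) mm with rounded corners, 4 mm thick, fixed to the counter; on it a white silhouette, a small disc 29 mm in diameter, the size of the spool, centred on the mat. Origin: centre of the mat's underside; z up; its top face is at z = 4 mm.
- white_spool: A loose spool of white thread with tan flanges, 29 mm in diameter, 45 mm high, standing on end: a bystander that stays where it is. Origin: centre of its underside. A wall cabinet hangs behind it, over x > 0.58 and y < -0.20, its underside 0.45 m above the counter: swing the arm in from the right with its wrist clear of that.
Things that resemble listed ones, but are neither listed nor needed, are in the scene too. There is more than one size of the scrub_brush; the one meant has the size given above.

How it is judged:
At the end, for the whole second after the job is handed in: Soap bar, brush, cup and plum spool each rest flat on their own mat (underside 1 to 8 mm above the mat's underside), within 12 mm of the mat's centre and upright within 0.1 rad; soap and brush lie along their silhouettes within 0.22 rad, either way round; all four at rest (horizontal distance between soap_bar and mat_soap below 0.012 m and z of soap_bar in the frame of mat_soap between 0.001 and 0.008 m and angle between each of soap_bar, scrub_brush, dose_cap, plum_spool's own z axis and vertical below 0.1 rad and linear speed of each of soap_bar, scrub_brush, dose_cap, plum_spool below 0.02 m/s and angular speed of each of soap_bar, scrub_brush, dose_cap, plum_spool below 0.2 rad/s and horizontal distance between scrub_brush and mat_brush below 0.012 m and z of scrub_brush in the frame of mat_brush between 0.001 and 0.008 m and horizontal distance between dose_cap and mat_cap below 0.012 m and z of dose_cap in the frame of mat_cap between 0.001 and 0.008 m and horizontal distance between plum_spool and mat_spool below 0.012 m and z of plum_spool in the frame of mat_spool between 0.001 and 0.008 m and angle between the y axis of soap_bar and the y axis of mat_soap, either way round below 0.22 rad and angle between the y axis of scrub_brush and the y axis of mat_brush, either way round below 0.22 rad); the robot touches nothing.
It fails at once if the white spool is moved by more than 20 mm (distance of white_spool from where it was at the start of the episode above 0.02 m).
It also fails if it takes over 128 s, if anything falls off the work surface, if the arm or the gripper's body presses on something with over 40 N, if the wrist force passes 120 N, or if a joint passes its speed limit or range.

ROBOT

A 7-joint arm with a two-finger parallel gripper is mounted at the origin on a cart in front of the work surface, level with it; the furniture and walls round the work are solid. World frame = base frame: x ahead of the robot, y to its left, z up, the work surface at z = 0. Lengths are in m, angles in rad, forces in N, time in s.
With the tool pointing down it reaches from about 0.425 to 0.875 m from the base axis. Payload 4.7 kg.
Tool frame: the origin (TCP) lies between the finger pads; the fingertips stand 14 mm ahead of it and the grasp point (between the pads) lies 5 mm behind it (env.tip_extent is the distance from the TCP to the fingertips, in m); z points along the fingers, y is the line along which they close (so a half turn about z gives the same grasp; the last joint's range is limited). The gripper opens to 85 mm and grips with 20 to 120 N. Pads are 22 mm wide; open, the fingers measure 114 mm over their backs; the gripper's body (76 mm by 85 mm) begins 54 mm behind the grasp point. The pads swing forward as they close: fully open they stand 13 mm farther back than shut.
Start: joints at [0.014, 0.321, -0.07, 1.45, 0.023, 1.371, -0.057], TCP at [0.65, -0, 0.245] pointing down, gripper open.
Joint ranges: [-2.86, 2.86], [-0.3, 2.09], [-1.38, 1.24], [0.06, 2.45], [-1.56, 4.7], [0.09, 2.05], [-2.69, 2.69]. Speed limits (rad/s): [2.57, 2.57, 3.14, 3.14, 3.14, 3.14, 3.14].

INTERFACE

Orientations are given as a rotation vector (axis times angle).
In Python, from station import sensors, snapshot, job, outline_of, pinpoint, env gives the robot as it stands.
- The arm moves only by the tool send_rows, never from a script. Its argument "commands" is a list of rows, each an object with "claw": the opening, from 0 (shut) to 1 (fully open); "travel": the shift along the tool's x, y, z in mm, a list of three; "rot": the turn, a rotation vector about the tool's x, y, z in degrees, a list of three. In form: [{"claw": claw, "travel": [dx, dy, dz], "rot": [wx, wy, wz]}, ...]. A call has 1 to 20 rows; each row is the pose to reach, as a shift and turn from the pose commanded when the call began, along the tool's axes at that moment; what a row does not reach only later rows make up. A row lasts 1/12 s, in which the tool goes at most 41.7 mm and 7.16 degrees, less where a joint would pass 70% of its speed; a pose out of reach is approached as far as the arm can. A call with a gripper value outside its range is refused whole. The fingers move at their own pace and stop on an object; "squeeze" is the grip in N (left out, the last holds). Time passes only in rows, so rows that repeat a pose let the fingers close. It gives the time, the measured TCP pose, the force, the opening and the grip force at its end, in the units of the state.
- sensors.sense(): the state, without advancing time (a new reading comes with each control period).
- snapshot(name): name is "scene" or "side" or "wrist"; returns a dict with "color" (420x560x3 uint8, blue, green, red), "range_z" (420x560 float32, m along the optical axis (not along the pixel's ray), 0 where there is no reading), "vfov" (degrees; the focal length in pixels is half the picture's height over the tangent of half this angle, whatever the lens; pixels are square), "cx", "cy" (the principal point, pixels), "world_from_camera" (4x4, takes a point from camera to world coordinates). Camera axes: x right, y up, looking along -z (the intrinsics and any distortion apply to the point x, -y, -z); pixel columns grow to the right and rows downward; lengths in m; the calibration is good to about 2 mm. A picture is of the moment at which its call begins.
- job.sign_off(): hands the job in; it is judged then, once.
Trained networks look in a picture, given as the dict that the camera call returned (one of the last four; its "shot" number tells which), for a name from the list of things; names that differ only in an ending like _2 or _b are one class to them, and where a whole thing is asked for, a point or a joint stands for the part that bears it (a point fixed in the world has none). Each returns a list of dicts, best first, with "confidence" (0 to 1); they miss things now and then, are a little off and sometimes report something else, mostly with a low value. They report only what shows in the picture. A call takes as long as a camera call. They do not tell look-alikes from the thing itself.
- outline_of(picture, name): "mask" (420x560 bool, what is visible of it) and "xy" ([column, row] in pixels, amid what is visible of it).
- pinpoint(picture, name): "xy" ([column, row] in pixels: a listed point, or the origin of a listed thing).
The state is a dict: "clock": time; "q": joint angles; "joint_vel": joint speeds; "joint_torque": joint torques, N m; "eef_pos": TCP position; "tcp_rot": TCP orientation; "ft_force": force on the tool from outside, world axes, zero at the start; "torque": the same for the moment, N m; "width": finger opening in m; "finger_force": force on a finger pad.
Only numpy, scipy, OpenCV 4.12 (cv2) and the standard library are available. Lean on these libraries where they do the work, as an engineer would, in place of code of your own. Each camera call takes 0.05 s, during which the arm holds its last target. There are 200 camera calls.

## Working session

There is one attempt and no reset: what is moved stays moved. The work goes in short steps, Python scripts to look and compute and a tool call to move; the robot and the scene stay as the last step left them, time stands still between calls to the robot, and variables do not carry over. Pictures are saved under pics/ and viewed, at most 14 in all, crops included, and the job is handed in when it is done.

Besides the shell and the picture viewer there is one more tool, called after "Call:" as name([rows], argument=value, ...), one row to a line, values as JSON. send_rows: Moves the arm, as the interface text tells. Its arguments: {"type":"object","properties":{"commands":{"type":"array"},"squeeze":{"type":"number"}},"required":["commands"]}

```bash
mkdir -p pics; ls; cat > h.py <<'E'
import numpy as np, cv2
from station import sensors, snapshot, job, outline_of, pinpoint, env
def K(p):
    f=p["color"].shape[0]/2/np.tan(np.radians(p["vfov"])/2); return f
def world(p,uv,z=None):
    """pixel -> world; by depth, or by plane z"""
    u,v=uv; f=K(p); T=np.array(p["world_from_camera"])
    d=np.array([(u-p["cx"])/f,-(v-p["cy"])/f,-1.0])
    if z is None: 
        return T[:3,:3]@(d*p["range_z"][int(round(v)),int(round(u))])+T[:3,3]
    r=T[:3,:3]@d; return T[:3,3]+r*(z-T[2,3])/r[2]
def cloud(p):
    h,w=p["range_z"].shape; f=K(p); T=np.array(p["world_from_camera"])
    u,v=np.meshgrid(np.arange(w),np.arange(h)); Z=p["range_z"]
    c=np.stack([(u-p["cx"])/f*Z,-(v-p["cy"])/f*Z,-Z],-1)
    return c@T[:3,:3].T+T[:3,3]
E
python3 - <<'E'
from h import *
for n in ["scene","side","wrist"]:
    p=snapshot(n); cv2.imwrite(f"pics/{n}0.png",p["color"]); print(n,[k for k in p],p["vfov"],p["cx"],p["cy"],np.round(p["world_from_camera"],3).tolist())
    if n!="wrist":
      for t in "soap_bar scrub_brush dose_cap plum_spool white_spool mat_soap mat_brush mat_cap mat_spool".split():
        for o in outline_of(p,t)[:4]:
            m=o["mask"]; w=cloud(p)[m&(p["range_z"]>0)]
            print(t,round(o["confidence"],2),np.round(o["xy"]),np.round(np.median(w,0),3),np.round(np.percentile(w,2,0),3),np.round(np.percentile(w,98,0),3))
s=sensors.sense();print(s)
E
```

```text
pics
scene ['color', 'range_z', 'vfov', 'cx', 'cy', 'world_from_camera', 'shot'] 42.876883316246435 282.39096186927804 205.50651641241492 [[0.717, 0.481, -0.505, -0.147], [-0.697, 0.481, -0.531, -0.758], [-0.013, 0.733, 0.68, 0.989], [0.0, 0.0, 0.0, 1.0]]
soap_bar 0.76 [222. 156.] [0.601 0.275 0.018] [0.573 0.246 0.006] [0.635 0.309 0.024]
scrub_brush 0.93 [333. 241.] [ 0.561 -0.191  0.03 ] [ 0.524 -0.235 -0.001] [ 0.619 -0.142  0.075]
scrub_brush 0.61 [259. 178.] [0.601 0.123 0.024] [0.586 0.097 0.001] [0.627 0.167 0.056]
dose_cap 0.89 [313. 199.] [ 0.64  -0.048  0.03 ] [ 0.611 -0.076 -0.001] [ 0.671 -0.014  0.054]
plum_spool 0.69 [294. 268.] [ 0.431 -0.187  0.037] [ 0.423 -0.196  0.001] [ 0.453 -0.147  0.054]
white_spool 0.57 [224. 156.] [0.602 0.275 0.018] [0.573 0.245 0.006] [0.636 0.307 0.024]
white_spool 0.5 [385. 265.] [ 0.586 -0.331  0.033] [ 0.579 -0.339  0.004] [ 0.602 -0.319  0.049]
mat_soap 0.79 [366. 328.] [ 0.442 -0.391  0.005] [ 0.4   -0.443  0.001] [ 0.487 -0.337  0.009]
mat_brush 0.66 [163. 166.] [0.463 0.397 0.005] [ 0.414  0.339 -0.001] [0.515 0.458 0.01 ]
mat_cap 
[... 1701 characters left out ...]
1333 ,  0.32099489, -0.07011116,  1.45050458,  0.02256971,
        1.37079651, -0.05689954]), 'joint_vel': array([ 6.16029464e-04,  1.50530994e-04,  1.42830735e-03, -8.29766986e-04,
        3.12693534e-04,  2.59149949e-04,  3.34443122e-05]), 'joint_torque': array([ 4.93680618e-04, -4.93404615e+01, -3.81019777e-01, -3.14585674e+01,
        1.34584124e-02,  1.38598163e-03, -7.49336976e-06]), 'eef_pos': array([ 6.50016342e-01, -2.85153160e-05,  2.45349622e-01]), 'tcp_rot': array([2.22140483e+00, 2.22138451e+00, 7.96878900e-05]), 'ft_force': array([-0.00643562,  0.5480055 ,  0.44491771]), 'torque': array([-0.00070175,  0.0123609 , -0.05200868]), 'finger_force': 0.0, 'width': 0.08550563986613369}
```

View pics/scene0.png

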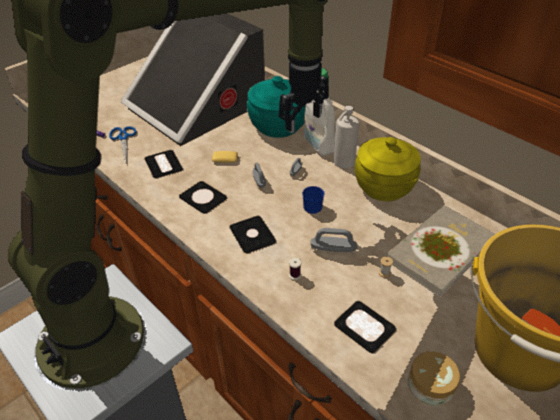

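View pics/side0.png

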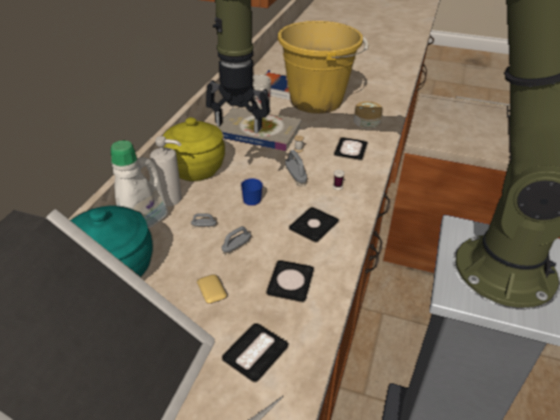

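The scene shows three grey brushes: a large one near (333,241), the middle-sized one near (259,176), which is the 55 mm target, and a small one near (296,167). The mats are, from left to right, brush (163,165), cup (203,197), spool (252,234) and soap (365,327). The white spool is at (386,266), next to the cabinet.

```bash
cat >> h.py <<'E'
def rect(xy):
    (c,s,a)=cv2.minAreaRect(xy.astype(np.float32)*1000); 
    if s[0]<s[1]: a+=90; s=s[::-1]   # a = world yaw of long side, deg
    return np.round(c,1),np.round(s,1),round((a+90)%180-90,1)
def find(p,name,near,zlo,zhi,white=False,r=.05):
    C=cloud(p)
    for o in outline_of(p,name)[:5]:
        m=o["mask"].copy()
        if white: m&=(p["color"].min(2)>110)
        w=C[m&(p["range_z"]>0)]
        if len(w)<10 or np.hypot(*(np.median(w,0)[:2]-near))>r: continue
        w=w[(w[:,2]>zlo)&(w[:,2]<zhi)]
        if len(w)<8: continue
        q=w[:,:2]; d=np.hypot(*(q-np.median(q,0)).T); q=q[d<np.percentile(d,99.5)]
        print(p["shot"],name,"W" if white else "",round(o["confidence"],2),*rect(q),"med",np.round(np.median(w,0)*1000,1),len(q))
E
python3 - <<'E'
from h import *
for n in ["scene","side"]:
    p=snapshot(n)
    for t,c in dict(mat_soap=(.445,-.388),mat_brush=(.463,.398),mat_cap=(.453,.196),mat_spool=(.455,-.007)).items():
        find(p,t,c,-.01,.02); find(p,t,c,-.01,.02,True)
    find(p,"soap_bar",(.603,.28),.013,.03)
    find(p,"scrub_brush",(.606,.13),-.01,.03); find(p,"scrub_brush",(.606,.13),.03,.07)
    find(p,"dose_cap",(.64,-.044),.045,.07); find(p,"plum_spool",(.434,-.18),.045,.07)
    find(p,"white_spool",(.586,-.33),.04,.07)
E
```

```text
4 mat_soap  0.94 [ 445.8 -390.1] [109.9  96. ] -88.4 med [ 442.  -391.5    4.8] 1760
4 mat_soap W 0.94 [ 453.4 -388.2] [79.2 77.2] -87.9 med [ 443.8 -389.4    5.1] 753
4 mat_brush  0.86 [463.9 396.1] [120.1  89.3] 70.5 med [462.5 392.2   5.1] 681
4 mat_brush W 0.86 [463.8 395.9] [87.4 33.1] 71.2 med [463.3 395.4   5.4] 188
4 mat_cap  0.75 [452.1 193.5] [113.7  90.4] -83.1 med [450.9 189.4   4.9] 835
4 mat_cap W 0.75 [455.6 196.1] [60.  58.3] 55.7 med [454.3 195.9   5.2] 247
4 mat_spool  0.78 [457.8  -6.3] [119.2  91.7] 71.5 med [455.5 -10.2   4.8] 1105
4 mat_spool W 0.78 [474.9  -3.2] [102.9  60.5] 72.7 med [458.4  -5.8   4.5] 83
4 soap_bar  0.76 [605.5 278.6] [70.2 49. ] -46.1 med [605.  277.2  19. ] 228
4 scrub_brush  0.74 [609.  131.2] [78.4 28.2] 62.4 med [600.6 121.7  21.9] 136
4 scrub_brush  0.74 [607.7 129.2] [64.1 10.9] 60.4 med [602.3 120.3  51.5] 72
4 dose_cap  0.93 [641.3 -49.1] [61.4 57.1] 17.8 med [643.4 -48.7  49.9] 109
4 plum_spool  0.62 [ 435.5 -182.9] [26.7 25.6] 79.4 med [ 434.5 -183.    50.5] 97
4 white_spool  0.67 [ 593.  -328.2] [26.5 26.2] -38.4 med [ 591.8 -328
[... 429 characters left out ...]
 0.91 [462.8 196.5] [75.2 62.9] 13.7 med [454.5 194.9   2.7] 431
5 mat_spool  0.84 [457.6  -5.8] [113.4  91.3] 72.7 med [455.2  -4.7   2.3] 1003
5 mat_spool W 0.84 [473.   -9.3] [62.6 38.4] -9.9 med [457.9  -9.7   2.2] 81
5 soap_bar  0.58 [607.  286.5] [72.4 46.9] -49.2 med [605.5 287.7  16.7] 466
5 scrub_brush  0.82 [616.9 119.9] [107.6  65.7] -82.5 med [611.2 135.5  18.6] 400
5 scrub_brush  0.82 [611.7 137. ] [66.6 13.4] 61.2 med [612.  141.7  48.6] 133
5 dose_cap  0.8 [641.2 -47.4] [65.8 55. ] -69.9 med [639.3 -46.   48.2] 86
5 plum_spool  0.61 [ 437.8 -178.6] [27.2 25.8] 20.4 med [ 437.7 -178.1   48.4] 57
5 white_spool  0.48 [ 594.9 -324.1] [25.1 18.1] -72.7 med [ 594.4 -322.4   42.1] 31
```

View pics/wrist0.png

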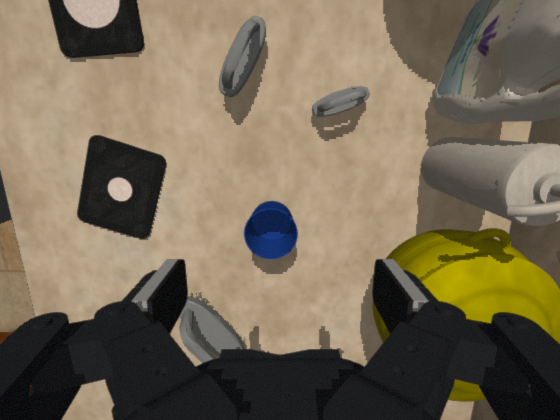

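The wrist view shows the cup at (271,230), the target brush at (243,55), the small brush at (340,100) and the spool mat at (121,187). Next I'll refine the positions from this view and check the clearance round the cup.

```bash
cat >> h.py <<'E'
from scipy.spatial.transform import Rotation as R
def go(xyz,dyaw=0):
    """travel (mm) in tool axes to world xyz (m); dyaw world deg"""
    s=sensors.sense(); r=R.from_rotvec(s["tcp_rot"])
    print("t",round(s["clock"],2),"pos",np.round(s["eef_pos"]*1000,1),"travel",np.round(r.inv().apply(np.array(xyz)-s["eef_pos"])*1000,1),"rotz",-dyaw)
E
python3 - <<'E'
from h import *
p=snapshot("wrist")
find(p,"dose_cap",(.64,-.044),.045,.07);find(p,"scrub_brush",(.606,.13),-.01,.03);find(p,"scrub_brush",(.606,.13),.03,.07);find(p,"mat_spool",(.455,-.007),-.01,.02);find(p,"mat_spool",(.455,-.007),-.01,.02,True)
C=np.concatenate([cloud(snapshot(n)).reshape(-1,3) for n in("scene","wrist")])
d=C[:,:2]-[.641,-.048]; k=(C[:,2]>.015)&(C[:,2]<.2)&(np.hypot(*d.T)>.035)&(np.hypot(*d.T)<.11)
q=C[k]; a=np.degrees(np.arctan2(d[k][:,1],d[k][:,0]))//30*30
for b in np.unique(a):
    i=a==b; print(b,i.sum(),round(np.percentile(np.hypot(*d[k][i].T),3),3),np.round(np.percentile(q[i][:,2],[5,95]),3))
go((.641,-.048,.13),90)
E
```

```text
6 dose_cap  0.66 [640.8 -46.6] [58.4 57.7] 62.2 med [639.5 -60.2  51.2] 421
6 scrub_brush  0.57 [610.2 139. ] [87.5 34.9] 59.8 med [616.3 134.4  22.3] 1382
6 scrub_brush  0.57 [611. 135.] [65.4 11.2] 61.6 med [611.3 135.3  53. ] 839
6 mat_spool  0.89 [457.1  -5.9] [110.8  93.1] 71.3 med [458.7  -3.1   4.7] 6633
6 mat_spool W 0.89 [457.8  -6.6] [27.8 27.7] 80.7 med [458.   -6.6   5. ] 447
t 2.95 pos [650.   -0.  245.4] travel [-48.   -9.  115.4] rotz -90
```

Call:
send_rows([
  {"claw": 1, "travel": [-47, -9, 100], "rot": [0, 0, 0]},
  {"claw": 1, "travel": [-47, -9, 100], "rot": [0, 0, 0]},
  {"claw": 1, "travel": [-47, -9, 100], "rot": [0, 0, 0]},
  {"claw": 1, "travel": [-47, -9, 130], "rot": [0, 0, 0]},
  {"claw": 1, "travel": [-47, -9, 160], "rot": [0, 0, 0]},
  {"claw": 1, "travel": [-47, -9, 190], "rot": [0, 0, 0]},
  {"claw": 1, "travel": [-47, -9, 213], "rot": [0, 0, 0]},
  {"claw": 1, "travel": [-47, -9, 213], "rot": [0, 0, 0]},
  {"claw": 1, "travel": [-47, -9, 213], "rot": [0, 0, 0]},
  {"claw": 0.3, "travel": [-47, -9, 213], "rot": [0, 0, 0]},
  {"claw": 0.3, "travel": [-47, -9, 213], "rot": [0, 0, 0]},
  {"claw": 0.3, "travel": [-47, -9, 213], "rot": [0, 0, 0]},
  {"claw": 0.3, "travel": [-47, -9, 213], "rot": [0, 0, 0]},
  {"claw": 0.3, "travel": [-47, -9, 213], "rot": [0, 0, 0]},
  {"claw": 0.3, "travel": [-47, -9, 213], "rot": [0, 0, 0]},
  {"claw": 0.3, "travel": [-47, -9, 213], "rot": [0, 0, 0]},
  {"claw": 0.3, "travel": [-47, -9, 213], "rot": [0, 0, 0]},
], squeeze=25)

```text
clock: 4.37
eef_pos: [0.6428, -0.0471, 0.0353]
tcp_rot: [2.219, 2.219, 0.005]
ft_force: [-1.3, 0.0, 5.5]
width: 0.0571
finger_force: 26.3
```

Call:
send_rows([
  {"claw": 0.3, "travel": [0, 0, -35], "rot": [0, 0, 0]},
  {"claw": 0.3, "travel": [0, 0, -70], "rot": [0, 0, 0]},
  {"claw": 0.3, "travel": [0, 0, -75], "rot": [0, 0, 0]},
  {"claw": 0.3, "travel": [25, -19, -75], "rot": [0, 0, 0]},
  {"claw": 0.3, "travel": [55, -42, -75], "rot": [0, 0, 0]},
  {"claw": 0.3, "travel": [85, -65, -75], "rot": [0, 0, 0]},
  {"claw": 0.3, "travel": [115, -88, -75], "rot": [0, 0, 0]},
  {"claw": 0.3, "travel": [145, -111, -75], "rot": [0, 0, 0]},
  {"claw": 0.3, "travel": [175, -134, -75], "rot": [0, 0, 0]},
  {"claw": 0.3, "travel": [205, -157, -75], "rot": [0, 0, 0]},
  {"claw": 0.3, "travel": [230, -177, -75], "rot": [0, 0, 0]},
  {"claw": 0.3, "travel": [243, -187, -60], "rot": [0, 0, 0]},
  {"claw": 0.3, "travel": [243, -187, -40], "rot": [0, 0, 0]},
  {"claw": 0.3, "travel": [243, -187, -20], "rot": [0, 0, 0]},
  {"claw": 0.3, "travel": [243, -187, -20], "rot": [0, 0, 0]},
  {"claw": 0.3, "travel": [243, -187, -20], "rot": [0, 0, 0]},
])

```text
clock: 5.7
eef_pos: [0.4537, 0.1958, 0.0525]
tcp_rot: [-2.221, -2.221, 0.001]
ft_force: [-0.2, 0.7, 0.4]
width: 0.0571
finger_force: 27.1
```

```bash
python3 - <<'E'
from h import *
p=snapshot("side"); cv2.imwrite("pics/s1.png",cv2.resize(p["color"][180:390,180:460],None,fx=2.5,fy=2.5))
find(p,"dose_cap",(.455,.196),.065,.1,r=.06)
s=sensors.sense();print(s["eef_pos"],s["tcp_rot"],s["width"])
E
```

```text
9 dose_cap  0.85 [458.3 198.1] [59.9 48.3] -59.2 med [458.2 207.9  66.9] 69
[0.45523533 0.19618631 0.0538162 ] [2.22136299 2.22000579 0.00363601] 0.05695733375556111
```

View pics/s1.png

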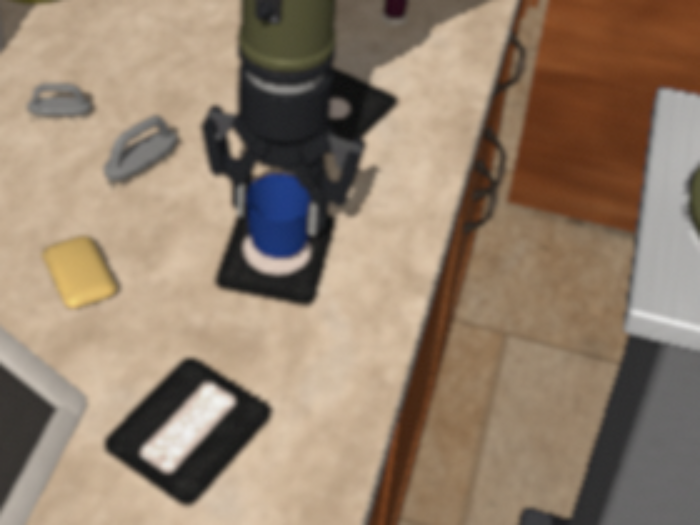

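The side view shows the cup held upright over its mat, with the white disc concentric under it at about (278,250). I'll lower and release it, then go over the brush.

Call:
send_rows([
  {"claw": 0.3, "travel": [0, 0, 7], "rot": [0, 0, 0]},
  {"claw": 0.3, "travel": [0, 0, 14], "rot": [0, 0, 0]},
  {"claw": 0.3, "travel": [0, 0, 14], "rot": [0, 0, 0]},
  {"claw": 0.3, "travel": [0, 0, 14], "rot": [0, 0, 0]},
  {"claw": 0.3, "travel": [0, 0, 15], "rot": [0, 0, 0]},
  {"claw": 0.3, "travel": [0, 0, 15], "rot": [0, 0, 0]},
])

```text
clock: 6.3
eef_pos: [0.4548, 0.1961, 0.0385]
tcp_rot: [2.221, 2.221, 0.002]
ft_force: [-0.4, -0.9, 9.0]
width: 0.0569
finger_force: 27.7
```

Call:
send_rows([
  {"claw": 0.95, "travel": [0, 0, 0], "rot": [0, 0, 0]},
  {"claw": 0.95, "travel": [0, 0, 0], "rot": [0, 0, 0]},
  {"claw": 0.95, "travel": [0, 0, 0], "rot": [0, 0, 0]},
  {"claw": 0.95, "travel": [0, 0, 0], "rot": [0, 0, 0]},
  {"claw": 0.95, "travel": [0, 0, -25], "rot": [0, 0, 0]},
  {"claw": 0.95, "travel": [0, 0, -60], "rot": [0, 0, 0]},
  {"claw": 0.95, "travel": [0, 0, -100], "rot": [0, 0, 0]},
  {"claw": 0.95, "travel": [-58, 155, -120], "rot": [0, 0, 29]},
  {"claw": 0.95, "travel": [-58, 155, -120], "rot": [0, 0, 29]},
  {"claw": 0.95, "travel": [-58, 155, -120], "rot": [0, 0, 29]},
  {"claw": 0.95, "travel": [-58, 155, -120], "rot": [0, 0, 29]},
  {"claw": 0.95, "travel": [-58, 155, -120], "rot": [0, 0, 29]},
  {"claw": 0.95, "travel": [-58, 155, -120], "rot": [0, 0, 29]},
  {"claw": 0.95, "travel": [-58, 155, -120], "rot": [0, 0, 29]},
])

```text
clock: 7.47
eef_pos: [0.6082, 0.1384, 0.1563]
tcp_rot: [-2.705, -1.595, 0.003]
ft_force: [-0.6, 0.3, -0.0]
width: 0.0811
finger_force: 0.0
```

```bash
python3 - <<'E'
from h import *
p=snapshot("wrist"); cv2.imwrite("pics/w2.png",p["color"])
find(p,"scrub_brush",(.606,.13),-.01,.03);find(p,"scrub_brush",(.606,.13),.03,.07)
find(p,"dose_cap",(.455,.196),.04,.1,r=.06);find(p,"soap_bar",(.606,.283),.01,.1,r=.06)
p=snapshot("side");find(p,"dose_cap",(.455,.196),.045,.1,r=.06)
go((.6105,.137,.023))
s=sensors.sense();print(s["tcp_rot"],np.degrees(R.from_rotvec(s["tcp_rot"]).as_matrix()[:2,1]/57.3),s["width"])
E
```

```text
10 scrub_brush  0.75 [610.  132.7] [90.4 31.7] 62.1 med [613.2 139.9  22.3] 1651
10 scrub_brush  0.75 [612.5 138. ] [63.5 10.7] 61.5 med [614.8 142.2  53.2] 1044
10 dose_cap  0.79 [455.7 196.5] [58.9 58.7] -6.6 med [441.8 197.7  50.3] 2418
10 soap_bar  0.79 [608.7 284.3] [75.2 47.8] -46.0 med [609.5 282.7  18.8] 6069
11 dose_cap  0.87 [454.8 195.8] [60.5 54.6] -71.6 med [456.  202.1  49.2] 151
t 7.82 pos [608.5 138.5 157.6] travel [ -0.4   2.5 134.6] rotz 0
[2.70582560e+00 1.59609105e+00 5.38787489e-04] [ 0.87514971 -0.48369993] 0.08097926654373724
```

View pics/w2.png

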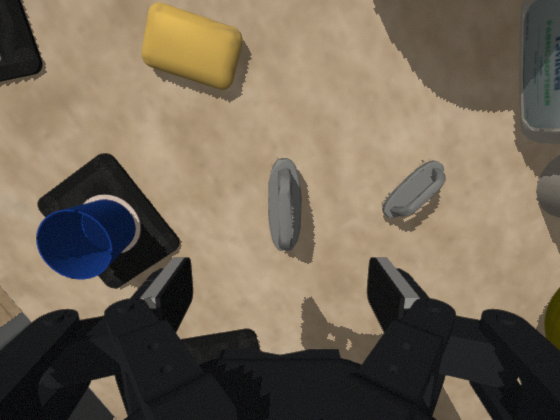

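The cup stands on its mat at (455,196) mm. The brush is at pixel (285,205), midway between the fingers. Now I'll grasp the brush.

Call:
send_rows([
  {"claw": 0.75, "travel": [0, 3, 40], "rot": [0, 0, 0]},
  {"claw": 0.75, "travel": [0, 3, 70], "rot": [0, 0, 0]},
  {"claw": 0.75, "travel": [0, 3, 100], "rot": [0, 0, 0]},
  {"claw": 0.75, "travel": [0, 3, 120], "rot": [0, 0, 0]},
  {"claw": 0.75, "travel": [0, 3, 134], "rot": [0, 0, 0]},
  {"claw": 0.75, "travel": [0, 3, 134], "rot": [0, 0, 0]},
  {"claw": 0.75, "travel": [0, 3, 134], "rot": [0, 0, 0]},
  {"claw": 0, "travel": [0, 3, 134], "rot": [0, 0, 0]},
  {"claw": 0, "travel": [0, 3, 134], "rot": [0, 0, 0]},
  {"claw": 0, "travel": [0, 3, 134], "rot": [0, 0, 0]},
  {"claw": 0, "travel": [0, 3, 134], "rot": [0, 0, 0]},
  {"claw": 0, "travel": [0, 3, 134], "rot": [0, 0, 0]},
  {"claw": 0, "travel": [0, 3, 134], "rot": [0, 0, 0]},
  {"claw": 0, "travel": [0, 3, 134], "rot": [0, 0, 0]},
  {"claw": 0, "travel": [0, 3, 134], "rot": [0, 0, 0]},
  {"claw": 0, "travel": [0, 3, 134], "rot": [0, 0, 0]},
], squeeze=25)

```text
clock: 9.15
eef_pos: [0.613, 0.1369, 0.0254]
tcp_rot: [2.706, 1.594, 0.005]
ft_force: [-1.1, -0.8, 6.1]
width: 0.0284
finger_force: 24.7
```

```bash
python3 - <<'E'
from h import *
go((.4635,.397,.1),9)
s=sensors.sense();print(s["tcp_rot"],s["width"],s["eef_pos"])
E
```

```text
t 9.15 pos [613.  136.9  25.4] travel [ 155.2 -256.7  -74.9] rotz -9
[2.70606564 1.593932   0.00473584] 0.028360540793071796 [0.61295762 0.13686456 0.02538545]
```

Call:
send_rows([
  {"claw": 0, "travel": [0, 0, -30], "rot": [0, 0, 0]},
  {"claw": 0, "travel": [0, 0, -65], "rot": [0, 0, 0]},
  {"claw": 0, "travel": [0, 0, -85], "rot": [0, 0, 0]},
  {"claw": 0, "travel": [15, -26, -85], "rot": [0, 0, 0]},
  {"claw": 0, "travel": [31, -51, -85], "rot": [0, 0, 0]},
  {"claw": 0, "travel": [50, -82, -85], "rot": [0, 0, 0]},
])

```text
clock: 9.65
eef_pos: [0.565, 0.2188, 0.1093]
tcp_rot: [2.709, 1.588, 0.003]
ft_force: [-0.3, -0.2, -0.6]
width: 0.0282
finger_force: 25.2
```

```bash
python3 - <<'E'
from h import *
p=snapshot("wrist"); C=np.concatenate([cloud(snapshot("scene")).reshape(-1,3),cloud(p).reshape(-1,3),cloud(snapshot("side")).reshape(-1,3)])
d=C[:,:2]-[.4635,.397]; r=np.hypot(*d.T); k=(C[:,2]>.015)&(C[:,2]<.3)&(r<.2)&(C[:,1]>.3)
a=np.degrees(np.arctan2(d[k][:,1],d[k][:,0]))//30*30
for b in np.unique(a):
    i=a==b; print(b,i.sum(),round(np.percentile(r[k][i],3),3),np.round(np.percentile(C[k][i][:,2],[5,95]),3))
find(p,"mat_brush",(.463,.397),-.01,.02);find(p,"mat_brush",(.463,.397),-.01,.02,True)
go((.4635,.397,.105),10)
E
```

```text
-60.0 1421 0.149 [0.016 0.02 ]
-30.0 96 0.154 [0.015 0.017]
0.0 3120 0.087 [0.035 0.122]
30.0 3372 0.1 [0.035 0.093]
60.0 430 0.153 [0.031 0.044]
90.0 1 0.181 [0.015 0.015]
12 mat_brush  0.81 [465.3 390. ] [96.  84.8] 71.5 med [474.8 383.1   4.7] 13872
12 mat_brush W 0.81 [463.6 396.5] [82.4 32.2] 71.3 med [464.7 395.1   5. ] 4987
t 9.9 pos [564.3 219.8 108.5] travel [ 106.3 -174.     3.3] rotz -10
```

Call:
send_rows([
  {"claw": 0, "travel": [20, -33, 0], "rot": [0, 0, -3]},
  {"claw": 0, "travel": [38, -62, 0], "rot": [0, 0, -6]},
  {"claw": 0, "travel": [56, -92, 0], "rot": [0, 0, -10]},
  {"claw": 0, "travel": [74, -121, 0], "rot": [0, 0, -10]},
  {"claw": 0, "travel": [92, -150, 0], "rot": [0, 0, -10]},
  {"claw": 0, "travel": [106, -174, 15], "rot": [0, 0, -10]},
  {"claw": 0, "travel": [106, -174, 35], "rot": [0, 0, -10]},
  {"claw": 0, "travel": [106, -174, 55], "rot": [0, 0, -10]},
  {"claw": 0, "travel": [106, -174, 63], "rot": [0, 0, -10]},
  {"claw": 0, "travel": [106, -174, 63], "rot": [0, 0, -10]},
  {"claw": 0, "travel": [106, -174, 63], "rot": [0, 0, -10]},
])

```text
clock: 10.82
eef_pos: [0.4645, 0.3958, 0.0453]
tcp_rot: [2.559, 1.821, -0.001]
ft_force: [0.2, -0.5, -1.4]
width: 0.0282
finger_force: 25.3
```

```bash
python3 - <<'E'
from h import *
p=snapshot("side"); cv2.imwrite("pics/s3.png",cv2.resize(p["color"][250:420,150:370],None,fx=3,fy=3))
find(p,"scrub_brush",(.463,.397),.05,.1,r=.06)
go((.4635,.397,.0295))
s=sensors.sense();print(s["tcp_rot"],R.from_rotvec(s["tcp_rot"]).as_matrix()[:2,0],s["width"])
E
```

```text
15 scrub_brush  0.86 [466.3 412.6] [31.2 17.2] 69.4 med [469.2 415.2  67.1] 111
t 10.92 pos [464.9 396.9  46.7] travel [-0.4 -1.4 17.2] rotz 0
[2.55908866 1.82199531 0.00351236] [0.32722483 0.94494493] 0.027976124082280257
```

View pics/s3.png

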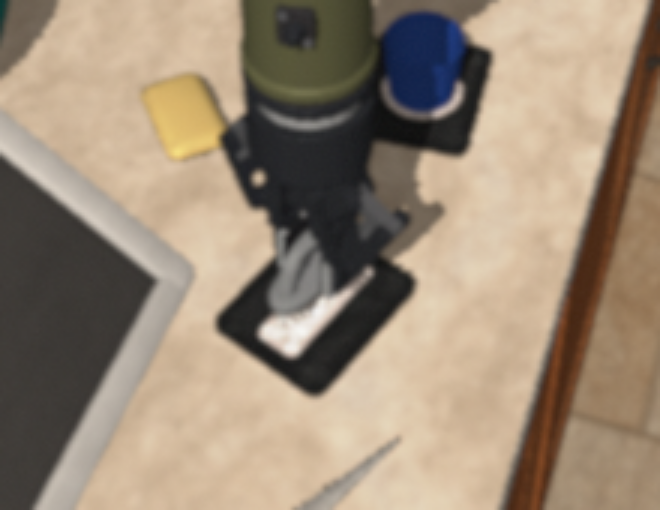

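The brush is held over its mat at (300,280), parallel to the white oblong. I'll lower and release it.

Call:
send_rows([
  {"claw": 0, "travel": [0, -1, 6], "rot": [0, 0, 0]},
  {"claw": 0, "travel": [0, -1, 12], "rot": [0, 0, 0]},
  {"claw": 0, "travel": [0, -1, 16], "rot": [0, 0, 0]},
  {"claw": 0, "travel": [0, -1, 17], "rot": [0, 0, 0]},
  {"claw": 0, "travel": [0, -1, 17], "rot": [0, 0, 0]},
  {"claw": 0, "travel": [0, -1, 17], "rot": [0, 0, 0]},
  {"claw": 0.6, "travel": [0, -1, 17], "rot": [0, 0, 0]},
  {"claw": 0.6, "travel": [0, -1, 17], "rot": [0, 0, 0]},
  {"claw": 0.6, "travel": [0, -1, 17], "rot": [0, 0, 0]},
  {"claw": 0.6, "travel": [0, -1, 17], "rot": [0, 0, 0]},
  {"claw": 0.6, "travel": [0, -1, 0], "rot": [0, 0, 0]},
  {"claw": 0.6, "travel": [0, -1, -35], "rot": [0, 0, 0]},
  {"claw": 0.6, "travel": [0, -1, -75], "rot": [0, 0, 0]},
  {"claw": 0.6, "travel": [0, -1, -110], "rot": [0, 0, 0]},
  {"claw": 0.6, "travel": [0, -1, -110], "rot": [0, 0, 0]},
])

```text
clock: 12.17
eef_pos: [0.4658, 0.4007, 0.1638]
tcp_rot: [-2.557, -1.824, -0.021]
ft_force: [0.3, 1.1, 0.9]
width: 0.0512
finger_force: 0.0
```

```bash
python3 - <<'E'
from h import *
p=snapshot("wrist"); 
find(p,"scrub_brush",(.463,.397),.0,.03,r=.06);find(p,"scrub_brush",(.463,.397),.035,.1,r=.06)
p=snapshot("scene"); cv2.imwrite("pics/w4.png",cv2.resize(p["color"][110:260,100:320],None,fx=3,fy=3))
find(p,"scrub_brush",(.463,.397),.01,.03,r=.06);find(p,"scrub_brush",(.463,.397),.035,.1,r=.06);find(p,"mat_brush",(.463,.397),-.01,.02,True)
go((.607,.284,.16))
s=sensors.sense();print(s["q"])
E
```

```text
16 scrub_brush  0.76 [463.4 396.1] [80.8 30.4] 71.7 med [465.2 399.5  26.4] 1506
16 scrub_brush  0.76 [463.1 397.8] [63.6 10.9] 71.8 med [464.5 402.   57.1] 999
17 scrub_brush  0.63 [458.9 387.4] [74.6 28.4] 69.6 med [453.3 379.2  26.3] 107
17 scrub_brush  0.63 [460.6 388.3] [62.  12.2] 71.0 med [455.1 372.9  53.7] 59
17 mat_brush W 0.57 [467.2 401.2] [108.3  84.8] -0.1 med [447.  397.4   4.8] 39
t 12.52 pos [461.7 396.7 153.4] travel [-59.2 174.1  -6.7] rotz 0
[-0.52370391  0.30958991 -0.27547728  1.6630757   0.08930837  1.18447334
 -1.15221859]
```

View pics/w4.png

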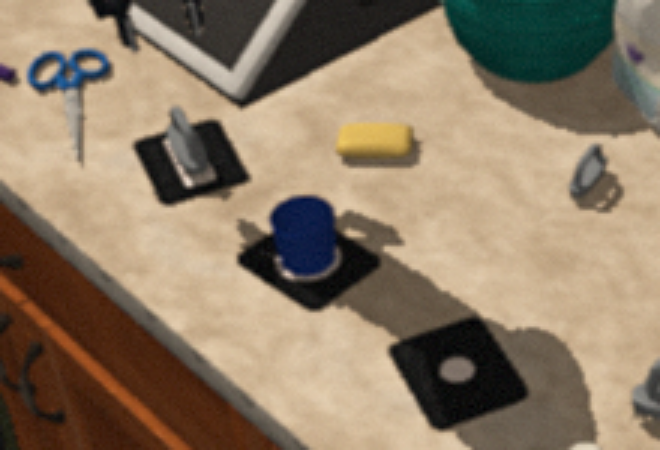

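In the scene view the brush sits on its mat at (185,150) and the cup at (305,240). The wrist gives the brush at (463,396.5) mm, yaw 71.8°. The soap is next.

Call:
send_rows([
  {"claw": 1, "travel": [-59, 174, -7], "rot": [0, 0, -62]},
  {"claw": 1, "travel": [-59, 174, -7], "rot": [0, 0, -62]},
  {"claw": 1, "travel": [-59, 174, -7], "rot": [0, 0, -62]},
  {"claw": 1, "travel": [-59, 174, -7], "rot": [0, 0, -62]},
  {"claw": 1, "travel": [-59, 174, -7], "rot": [0, 0, -62]},
  {"claw": 1, "travel": [-59, 174, -7], "rot": [0, 0, -62]},
  {"claw": 1, "travel": [-59, 174, -7], "rot": [0, 0, -62]},
  {"claw": 1, "travel": [-59, 174, -7], "rot": [0, 0, -62]},
  {"claw": 1, "travel": [-59, 174, -7], "rot": [0, 0, -62]},
  {"claw": 1, "travel": [-59, 174, -7], "rot": [0, 0, -62]},
  {"claw": 1, "travel": [-59, 174, -7], "rot": [0, 0, -62]},
  {"claw": 1, "travel": [-59, 174, -7], "rot": [0, 0, -62]},
])

```text
clock: 13.52
eef_pos: [0.6075, 0.2848, 0.1616]
tcp_rot: [-1.256, -2.879, 0.001]
ft_force: [-0.4, -0.0, -0.7]
width: 0.0855
finger_force: 0.0
```

```bash
python3 - <<'E'
from h import *
p=snapshot("wrist"); cv2.imwrite("pics/w5.png",p["color"])
find(p,"soap_bar",(.607,.284),.0,.04,r=.06);find(p,"soap_bar",(.607,.284),.014,.04,r=.06)
C=np.concatenate([cloud(snapshot("scene")).reshape(-1,3),cloud(p).reshape(-1,3)])
d=C[:,:2]-[.607,.284]; r=np.hypot(*d.T); k=(C[:,2]>.03)&(C[:,2]<.13)&(r<.18)&(r>.045)
a=np.degrees(np.arctan2(d[k][:,1],d[k][:,0]))//30*30
for b in np.unique(a):
    i=a==b; print(b,i.sum(),round(np.percentile(r[k][i],3),3),np.round(np.percentile(C[k][i][:,2],[5,95]),3))
go((.607,.284,.02))
s=sensors.sense();print(s["q"],R.from_rotvec(s["tcp_rot"]).as_matrix()[:2,1])
E
```

```text
18 soap_bar  0.65 [608.3 284.2] [75.2 50.5] -45.8 med [606.1 286.9  18.7] 4038
18 soap_bar  0.65 [608.2 284.3] [73.6 46.5] -46.0 med [606.6 286.4  18.8] 3721
-180.0 999 0.146 [0.032 0.057]
-150.0 648 0.146 [0.033 0.057]
-30.0 980 0.145 [0.035 0.128]
0.0 3779 0.147 [0.041 0.128]
30.0 1245 0.17 [0.036 0.102]
60.0 13475 0.134 [0.042 0.127]
90.0 7626 0.134 [0.04  0.088]
120.0 15 0.168 [0.039 0.061]
150.0 32 0.171 [0.032 0.056]
t 13.72 pos [607.7 285.  162.3] travel [ -0.3  -1.2 142.3] rotz 0
[-0.21150352  0.4361728  -0.35358707  1.48710097  0.15516335  1.24600657
  0.16554464] [0.73184576 0.6814703 ]
```

View pics/w5.png

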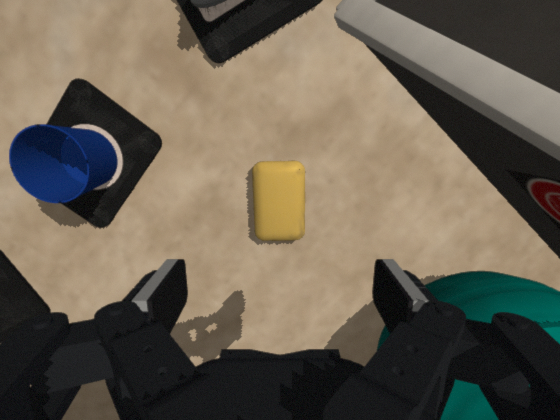

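The soap is at (279,200), centred between the fingers and aligned with the gripper, with nothing near it. I'll grasp it low.

Call:
send_rows([
  {"claw": 1, "travel": [0, 0, 40], "rot": [0, 0, 0]},
  {"claw": 1, "travel": [0, 0, 75], "rot": [0, 0, 0]},
  {"claw": 1, "travel": [0, 0, 105], "rot": [0, 0, 0]},
  {"claw": 1, "travel": [0, 0, 130], "rot": [0, 0, 0]},
  {"claw": 1, "travel": [0, 0, 146], "rot": [0, 0, 0]},
  {"claw": 1, "travel": [0, 0, 146], "rot": [0, 0, 0]},
  {"claw": 1, "travel": [0, 0, 146], "rot": [0, 0, 0]},
  {"claw": 0.3, "travel": [0, 0, 146], "rot": [0, 0, 0]},
  {"claw": 0.3, "travel": [0, 0, 146], "rot": [0, 0, 0]},
  {"claw": 0.3, "travel": [0, 0, 146], "rot": [0, 0, 0]},
  {"claw": 0.3, "travel": [0, 0, 146], "rot": [0, 0, 0]},
  {"claw": 0.3, "travel": [0, 0, 146], "rot": [0, 0, 0]},
  {"claw": 0.3, "travel": [0, 0, 146], "rot": [0, 0, 0]},
  {"claw": 0.3, "travel": [0, 0, 146], "rot": [0, 0, 0]},
  {"claw": 0.3, "travel": [0, 0, 146], "rot": [0, 0, 0]},
], squeeze=40)

```text
clock: 14.97
eef_pos: [0.6089, 0.2855, 0.0185]
tcp_rot: [1.252, 2.879, 0.004]
ft_force: [-0.7, -0.4, 6.5]
width: 0.0456
finger_force: 41.3
```

```bash
python3 - <<'E'
from h import *
go((.46,.09,.22)); go((.4445,-.39,.1),-41)
E
```

```text
t 14.97 pos [608.9 285.5  18.5] travel [ -41.7 -241.7 -202.2] rotz 0
t 14.97 pos [608.9 285.5  18.5] travel [-382.1 -580.7  -82.8] rotz 41
```

The width of 45.6 mm shows the pads hold the rounded upper edge. I'll reopen, go 6 mm lower and grip again.

Call:
send_rows([
  {"claw": 0.9, "travel": [0, 0, 0], "rot": [0, 0, 0]},
  {"claw": 0.9, "travel": [0, 0, 0], "rot": [0, 0, 0]},
  {"claw": 0.9, "travel": [0, 0, 0], "rot": [0, 0, 0]},
  {"claw": 0.9, "travel": [0, 0, 6], "rot": [0, 0, 0]},
  {"claw": 0.9, "travel": [0, 0, 6], "rot": [0, 0, 0]},
  {"claw": 0.9, "travel": [0, 0, 6], "rot": [0, 0, 0]},
  {"claw": 0.4, "travel": [0, 0, 6], "rot": [0, 0, 0]},
  {"claw": 0.4, "travel": [0, 0, 6], "rot": [0, 0, 0]},
  {"claw": 0.4, "travel": [0, 0, 6], "rot": [0, 0, 0]},
  {"claw": 0.4, "travel": [0, 0, 6], "rot": [0, 0, 0]},
  {"claw": 0.4, "travel": [0, 0, 6], "rot": [0, 0, 0]},
  {"claw": 0.4, "travel": [0, 0, 6], "rot": [0, 0, 0]},
  {"claw": 0.4, "travel": [0, 0, 6], "rot": [0, 0, 0]},
], squeeze=40)

```text
clock: 16.05
eef_pos: [0.6087, 0.2855, 0.012]
tcp_rot: [1.252, 2.88, 0.003]
ft_force: [-0.5, -0.9, 5.0]
width: 0.0454
finger_force: 44.4
```

Call:
send_rows([
  {"claw": 0.3, "travel": [0, 0, -20], "rot": [0, 0, 0]},
  {"claw": 0.3, "travel": [0, 0, -50], "rot": [0, 0, 0]},
  {"claw": 0.3, "travel": [0, 0, -80], "rot": [0, 0, 0]},
  {"claw": 0.3, "travel": [0, 0, -80], "rot": [0, 0, 0]},
])

```text
clock: 16.38
eef_pos: [0.6113, 0.2871, 0.0973]
tcp_rot: [1.25, 2.874, 0.013]
ft_force: [1.0, 0.5, 0.2]
width: 0.0458
finger_force: 41.6
```

```bash
python3 - <<'E'
from h import *
p=snapshot("side"); w=snapshot("wrist")
a=cv2.resize(p["color"][200:340,120:320],(600,420)); cv2.imwrite("pics/s6.png",np.vstack([a[:300],cv2.resize(w["color"],(400,300))[:, :].copy() if 0 else cv2.copyMakeBorder(cv2.resize(w["color"],(400,300)),0,0,0,200,0)]))
find(w,"soap_bar",(.607,.284),.0,.14,r=.08)
s=sensors.sense();print(s["eef_pos"],s["width"],s["finger_force"])
E
```

```text
21 soap_bar  0.81 [616.4 293.6] [73.9 67.6] -43.0 med [607.3 291.8 101.5] 15089
[0.607505   0.28474374 0.0901074 ] 0.04558670231676711 41.620621494948864
```

View pics/s6.png

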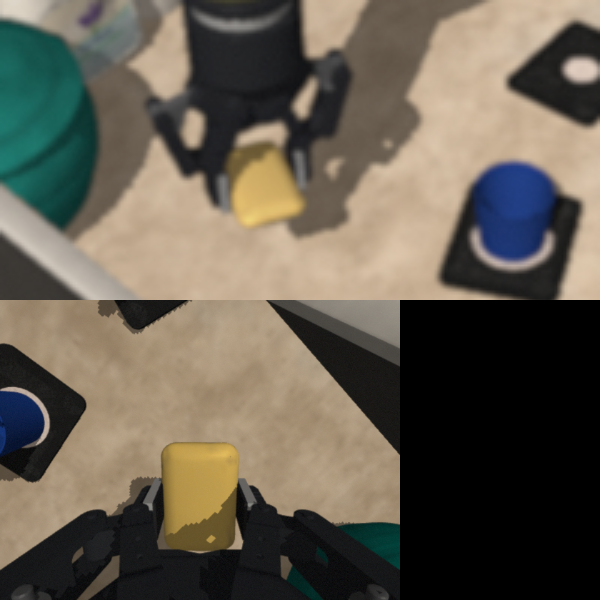

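The soap is held between the pads, seen from the wrist at (200,495) and from the side at (265,185). I'll check its tilt and yaw and plan the route.

```bash
cat > soap.py <<'E'
from h import *
def soap(p):
    T=np.array(p["world_from_camera"]); best=outline_of(p,"soap_bar")[0]
    m=cv2.erode(best["mask"].astype(np.uint8),np.ones((9,9)))>0
    C=cloud(p)[m&(p["range_z"]>0)]; A=np.c_[C[:,:2],np.ones(len(C))]
    for _ in range(4):
        c=np.linalg.lstsq(A,C[:,2],rcond=None)[0]; e=np.abs(A@c-C[:,2]); k=e<max(.0015,np.percentile(e,80)); A,C=A[k],C[k]
    print("plane slope deg x,y",np.degrees(c[:2]).round(1),"n",len(C),"z",C[:,2].mean().round(4),rect(C[:,:2]),"res",e.mean())
p=snapshot("wrist"); soap(p)
s=sensors.sense(); print(R.from_rotvec(s["tcp_rot"]).as_matrix().round(3).tolist())
go((.445,-.39,.14),-41.5)
E
python3 soap.py
```

```text
plane slope deg x,y [ 0.7 -0.8] n 9082 z 0.0975 (array([607.7, 286.7]), array([65.3, 40.2]), -47.1) res 0.0006389946251253157
[[-0.682, 0.731, -0.003], [0.731, 0.682, -0.001], [0.001, -0.003, -1.0]]
t 16.63 pos [606.6 284.3  88.5] travel [-382.8 -578.2  -50.1] rotz 41.5
```

Call:
send_rows([
  {"claw": 0.3, "travel": [0, 0, -50], "rot": [0, 0, 0]},
  {"claw": 0.3, "travel": [-16, -25, -50], "rot": [0, 0, 0]},
  {"claw": 0.3, "travel": [-38, -58, -50], "rot": [0, 0, 4]},
  {"claw": 0.3, "travel": [-60, -91, -50], "rot": [0, 0, 8]},
  {"claw": 0.3, "travel": [-82, -124, -50], "rot": [0, 0, 12]},
  {"claw": 0.3, "travel": [-104, -157, -50], "rot": [0, 0, 16]},
  {"claw": 0.3, "travel": [-126, -190, -50], "rot": [0, 0, 20]},
  {"claw": 0.3, "travel": [-148, -223, -50], "rot": [0, 0, 24]},
  {"claw": 0.3, "travel": [-170, -256, -50], "rot": [0, 0, 28]},
  {"claw": 0.3, "travel": [-192, -289, -50], "rot": [0, 0, 32]},
  {"claw": 0.3, "travel": [-214, -322, -50], "rot": [0, 0, 36]},
  {"claw": 0.3, "travel": [-236, -355, -50], "rot": [0, 0, 40]},
  {"claw": 0.3, "travel": [-258, -388, -50], "rot": [0, 0, 40.5]},
  {"claw": 0.3, "travel": [-280, -421, -50], "rot": [0, 0, 40.5]},
  {"claw": 0.3, "travel": [-302, -454, -50], "rot": [0, 0, 40.5]},
  {"claw": 0.3, "travel": [-324, -487, -50], "rot": [0, 0, 40.5]},
  {"claw": 0.3, "travel": [-346, -520, -50], "rot": [0, 0, 40.5]},
  {"claw": 0.3, "travel": [-366, -553, -50], "rot": [0, 0, 40.5]},
  {"claw": 0.3, "travel": [-383, -578, -50], "rot": [0, 0, 40.5]},
  {"claw": 0.3, "travel": [-383, -578, -50], "rot": [0, 0, 40.5]},
])

```text
clock: 18.3
eef_pos: [0.441, -0.3972, 0.1388]
tcp_rot: [-2.184, -2.258, 0.009]
ft_force: [-1.1, -1.2, -1.7]
width: 0.0455
finger_force: 41.8
```

```bash
python3 - <<'E'
from h import *
from soap import *
p=snapshot("scene"); find(p,"mat_soap",(.445,-.39),-.01,.02)
find(p,"white_spool",(.593,-.327),.04,.07)
p=snapshot("side"); find(p,"mat_soap",(.445,-.39),-.01,.02)
go((.4445,-.3895,.03))
E
```

```text
plane slope deg x,y [-0.3 -1.3] n 9098 z 0.1462 (array([ 442.1, -395.1]), array([64.8, 40.7]), -88.6) res 0.0006448927632888978
[[-0.04, 0.999, -0.003], [0.999, 0.04, 0.002], [0.002, -0.003, -1.0]]
t 18.4 pos [ 444.5 -390.2  138.5] travel [ 0.2  0.5 -1.5] rotz 41.5
24 mat_soap  0.57 [ 445.7 -388.7] [113.  97.] -87.9 med [ 441.1 -391.4    4.6] 1791
25 mat_soap  0.89 [ 445.8 -388. ] [119.   88.9] -87.9 med [ 445.  -383.     2.1] 579
t 18.65 pos [ 447.  -387.5  140. ] travel [ -2.   -2.6 110. ] rotz 0
```

Call:
send_rows([
  {"claw": 0.3, "travel": [0, 0, 35], "rot": [0, 0, 0]},
  {"claw": 0.3, "travel": [0, 0, 70], "rot": [0, 0, 0]},
  {"claw": 0.3, "travel": [0, 0, 95], "rot": [0, 0, 0]},
  {"claw": 0.3, "travel": [0, 0, 110], "rot": [0, 0, 0]},
  {"claw": 0.3, "travel": [0, 0, 115], "rot": [0, 0, 0]},
  {"claw": 0.3, "travel": [0, 0, 115], "rot": [0, 0, 0]},
  {"claw": 0.3, "travel": [0, 0, 115], "rot": [0, 0, 0]},
  {"claw": 0.3, "travel": [0, 0, 115], "rot": [0, 0, 0]},
])

```text
clock: 19.32
eef_pos: [0.4475, -0.3899, 0.0271]
tcp_rot: [2.17, 2.268, 0.001]
ft_force: [0.2, 0.3, -2.5]
width: 0.0454
finger_force: 41.8
```

```bash
python3 - <<'E'
from h import *
p=snapshot("scene"); cv2.imwrite("pics/s7.png",cv2.resize(p["color"][220:390,270:490],None,fx=3,fy=3))
go((.4445,-.3895,.0155))
E
```

```text
t 19.37 pos [ 447.5 -390.    27.2] travel [ 0.7 -3.  11.6] rotz 0
```

View pics/s7.png

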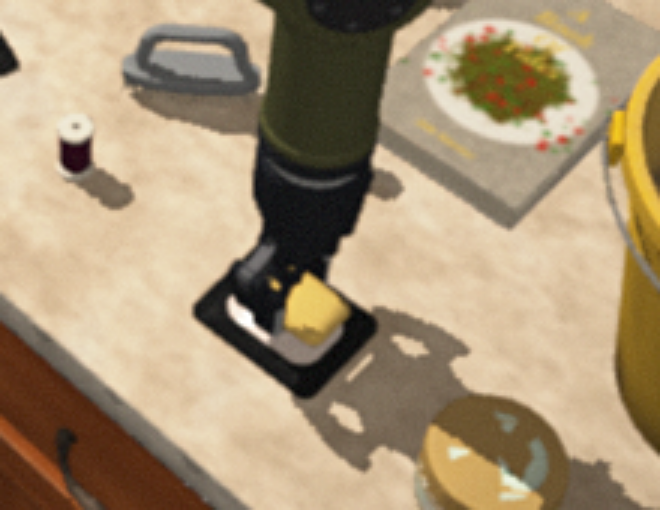

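The soap hangs over its mat at (310,310), aligned with the white oblong. I'll lower and release it.

Call:
send_rows([
  {"claw": 0.3, "travel": [0, -2, 5], "rot": [0, 0, 0]},
  {"claw": 0.3, "travel": [0, -2, 9], "rot": [0, 0, 0]},
  {"claw": 0.3, "travel": [0, -2, 11], "rot": [0, 0, 0]},
  {"claw": 0.3, "travel": [0, -2, 11], "rot": [0, 0, 0]},
  {"claw": 0.3, "travel": [0, -2, 11], "rot": [0, 0, 0]},
  {"claw": 0.8, "travel": [0, -2, 11], "rot": [0, 0, 0]},
  {"claw": 0.8, "travel": [0, -2, 11], "rot": [0, 0, 0]},
  {"claw": 0.8, "travel": [0, -2, 11], "rot": [0, 0, 0]},
  {"claw": 0.8, "travel": [0, -2, 11], "rot": [0, 0, 0]},
  {"claw": 0.8, "travel": [0, -2, 0], "rot": [0, 0, 0]},
  {"claw": 0.8, "travel": [0, -2, -35], "rot": [0, 0, 0]},
  {"claw": 0.8, "travel": [0, -2, -75], "rot": [0, 0, 0]},
  {"claw": 0.8, "travel": [0, -2, -115], "rot": [0, 0, 0]},
  {"claw": 0.8, "travel": [0, -2, -115], "rot": [0, 0, 0]},
  {"claw": 0.8, "travel": [0, -2, -115], "rot": [0, 0, 0]},
])

```text
clock: 20.62
eef_pos: [0.446, -0.3909, 0.1444]
tcp_rot: [2.167, 2.264, 0.001]
ft_force: [0.5, 0.3, -1.2]
width: 0.0686
finger_force: 0.0
```

```bash
python3 - <<'E'
from h import *
from soap import *
p=snapshot("wrist"); find(p,"soap_bar",(.445,-.39),.005,.04,r=.06); find(p,"mat_soap",(.445,-.39),-.01,.008)
find(p,"plum_spool",(.437,-.18),.04,.1)
p=snapshot("scene");find(p,"plum_spool",(.437,-.18),.04,.1)
go((.437,-.1805,.15))
E
```

```text
plane slope deg x,y [-0.  -0.4] n 2684 z 0.0234 (array([ 445.2, -388.9]), array([65.1, 39.4]), -88.8) res 0.0006510336342787625
[[-0.044, 0.999, -0.0], [0.999, 0.044, 0.0], [0.0, -0.0, -1.0]]
t 20.72 pos [ 443.9 -389.1  140.3] travel [-0.9  1.   0.3] rotz 41.5
28 soap_bar  0.74 [ 445.1 -389.5] [74.3 47.7] -87.9 med [ 445.1 -385.8   22.7] 4741
28 mat_soap  0.61 [ 445.4 -388. ] [110.4  90.2] -88.5 med [ 444.8 -374.1    4.5] 7529
29 plum_spool  0.64 [ 434.3 -184.2] [25.3 24.3] -67.9 med [ 433.7 -185.5   50.1] 93
t 21.02 pos [ 443.7 -389.   139.2] travel [208.6   2.4 -10.6] rotz 0
```

The soap is at (445,-389), flat and aligned with its mat. The plum spool is next.

Call:
send_rows([
  {"claw": 0.8, "travel": [40, 0, -10], "rot": [0, 0, 0]},
  {"claw": 0.8, "travel": [80, 1, -10], "rot": [0, 0, 0]},
  {"claw": 0.8, "travel": [120, 1, -10], "rot": [0, 0, 0]},
  {"claw": 0.8, "travel": [160, 2, -10], "rot": [0, 0, 0]},
  {"claw": 0.8, "travel": [190, 2, -10], "rot": [0, 0, 0]},
  {"claw": 0.8, "travel": [208, 2, -10], "rot": [0, 0, 0]},
  {"claw": 0.8, "travel": [208, 2, -10], "rot": [0, 0, 0]},
  {"claw": 0.8, "travel": [208, 2, -10], "rot": [0, 0, 0]},
  {"claw": 0.8, "travel": [208, 2, -10], "rot": [0, 0, 0]},
])

```text
clock: 21.77
eef_pos: [0.437, -0.1826, 0.1502]
tcp_rot: [2.173, 2.268, -0.001]
ft_force: [0.4, -0.8, 0.1]
width: 0.0683
finger_force: 0.0
```

```bash
python3 - <<'E'
from h import *
p=snapshot("wrist"); cv2.imwrite("pics/w8.png",p["color"])
find(p,"plum_spool",(.437,-.18),.04,.1);find(p,"plum_spool",(.437,-.18),-.01,.04);find(p,"mat_spool",(.457,-.006),-.01,.02,True)
for o in pinpoint(p,"plum_spool")[:2]: print(o["confidence"],world(p,o["xy"],0.0))
p=snapshot("side");find(p,"plum_spool",(.437,-.18),.04,.1)
go((.437,-.181,.028))
E
```

```text
30 plum_spool  0.65 [ 438.3 -180.7] [28.8 27.7] -88.0 med [ 438.1 -180.4   50.3] 1059
30 plum_spool  0.65 [ 438.7 -189.3] [45.3 32.2] -74.2 med [ 437.8 -170.1   14.6] 376
0.7 [ 0.43511686 -0.18116396  0.        ]
31 plum_spool  0.64 [ 437.  -180.3] [30.6 24.5] -77.9 med [ 437.3 -177.6   46.8] 66
t 22.12 pos [ 437.1 -182.2  150.2] travel [  1.2  -0.  122.2] rotz 0
```

View pics/w8.png

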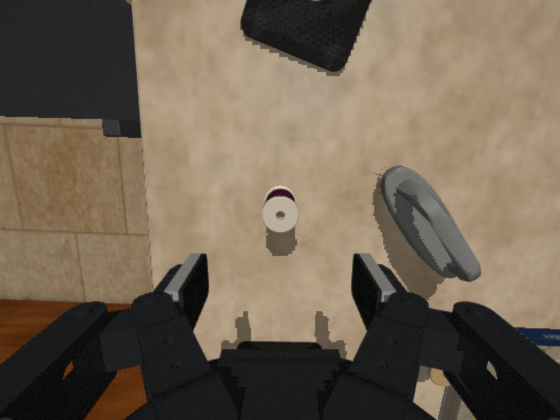

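The spool is at (280,205), centred between the fingers, with the large brush clear on the right (425,225).

Call:
send_rows([
  {"claw": 0.75, "travel": [1.5, 1, 40], "rot": [0, 0, 0]},
  {"claw": 0.7, "travel": [1.5, 1, 70], "rot": [0, 0, 0]},
  {"claw": 0.7, "travel": [1.5, 1, 95], "rot": [0, 0, 0]},
  {"claw": 0.7, "travel": [1.5, 1, 115], "rot": [0, 0, 0]},
  {"claw": 0.7, "travel": [1.5, 1, 124], "rot": [0, 0, 0]},
  {"claw": 0.7, "travel": [1.5, 1, 124], "rot": [0, 0, 0]},
  {"claw": 0.7, "travel": [1.5, 1, 124], "rot": [0, 0, 0]},
  {"claw": 0, "travel": [1.5, 1, 124], "rot": [0, 0, 0]},
  {"claw": 0, "travel": [1.5, 1, 124], "rot": [0, 0, 0]},
  {"claw": 0, "travel": [1.5, 1, 124], "rot": [0, 0, 0]},
  {"claw": 0, "travel": [1.5, 1, 124], "rot": [0, 0, 0]},
  {"claw": 0, "travel": [1.5, 1, 124], "rot": [0, 0, 0]},
  {"claw": 0, "travel": [1.5, 1, 124], "rot": [0, 0, 0]},
  {"claw": 0, "travel": [1.5, 1, 124], "rot": [0, 0, 0]},
  {"claw": 0, "travel": [1.5, 1, 124], "rot": [0, 0, 0]},
], squeeze=25)

```text
clock: 23.37
eef_pos: [0.4392, -0.1805, 0.0278]
tcp_rot: [2.171, 2.268, 0.002]
ft_force: [-0.9, -0.3, 6.5]
width: 0.0283
finger_force: 24.7
```

```bash
python3 - <<'E'
from h import *
go((.458,-.0063,.1))
E
```

```text
t 23.37 pos [ 439.2 -180.5   27.8] travel [173.1  26.5 -72.3] rotz 0
```

Call:
send_rows([
  {"claw": 0, "travel": [0, 0, -25], "rot": [0, 0, 0]},
  {"claw": 0, "travel": [0, 0, -55], "rot": [0, 0, 0]},
  {"claw": 0, "travel": [20, 3, -60], "rot": [0, 0, 0]},
  {"claw": 0, "travel": [50, 8, -60], "rot": [0, 0, 0]},
  {"claw": 0, "travel": [80, 12, -60], "rot": [0, 0, 0]},
  {"claw": 0, "travel": [110, 17, -60], "rot": [0, 0, 0]},
  {"claw": 0, "travel": [140, 21, -60], "rot": [0, 0, 0]},
  {"claw": 0, "travel": [162, 25, -60], "rot": [0, 0, 0]},
  {"claw": 0, "travel": [173, 26.5, -45], "rot": [0, 0, 0]},
  {"claw": 0, "travel": [173, 26.5, -25], "rot": [0, 0, 0]},
  {"claw": 0, "travel": [173, 26.5, -20], "rot": [0, 0, 0]},
  {"claw": 0, "travel": [173, 26.5, -20], "rot": [0, 0, 0]},
  {"claw": 0, "travel": [173, 26.5, -20], "rot": [0, 0, 0]},
])

```text
clock: 24.45
eef_pos: [0.4569, -0.0066, 0.0466]
tcp_rot: [-2.173, -2.268, 0.001]
ft_force: [-0.7, -0.4, -0.1]
width: 0.0283
finger_force: 24.9
```

```bash
python3 - <<'E'
from h import *
p=snapshot("scene"); a=p["color"][180:290,190:330]; q=snapshot("side"); b=q["color"][150:260,250:390]
cv2.imwrite("pics/s9.png",cv2.resize(np.hstack([a,b]),None,fx=2.8,fy=2.8))
find(p,"plum_spool",(.458,-.006),.06,.1);find(q,"plum_spool",(.458,-.006),.06,.1)
go((.458,-.0063,.032))
E
```

```text
32 plum_spool  0.45 [457.8 -14.3] [30.3 16.2] 41.9 med [457.9 -16.1  68.4] 59
33 plum_spool  0.8 [458.8  -6.3] [29.9 24.7] -74.6 med [458.2  -4.2  66.9] 80
t 24.65 pos [457.8  -6.5  47.3] travel [ 0.2  0.2 15.3] rotz 0
```

View pics/s9.png

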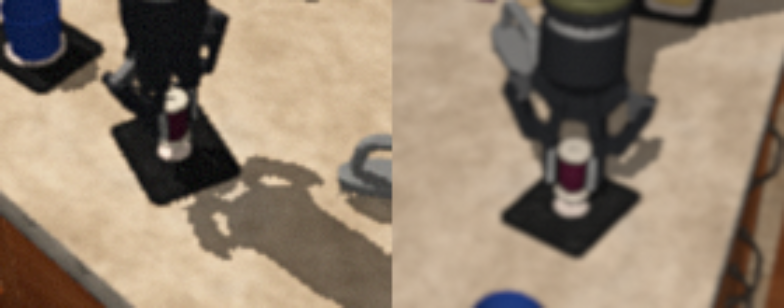

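The spool hangs upright above the small disc, at (175,125) and (573,180) in the two crops. I'll lower and release it.

Call:
send_rows([
  {"claw": 0, "travel": [0, 0, 6], "rot": [0, 0, 0]},
  {"claw": 0, "travel": [0, 0, 11], "rot": [0, 0, 0]},
  {"claw": 0, "travel": [0, 0, 15], "rot": [0, 0, 0]},
  {"claw": 0, "travel": [0, 0, 16], "rot": [0, 0, 0]},
  {"claw": 0, "travel": [0, 0, 16], "rot": [0, 0, 0]},
  {"claw": 0, "travel": [0, 0, 16], "rot": [0, 0, 0]},
  {"claw": 0.6, "travel": [0, 0, 16], "rot": [0, 0, 0]},
  {"claw": 0.6, "travel": [0, 0, 16], "rot": [0, 0, 0]},
  {"claw": 0.6, "travel": [0, 0, 16], "rot": [0, 0, 0]},
  {"claw": 0.6, "travel": [0, 0, 16], "rot": [0, 0, 0]},
  {"claw": 0.6, "travel": [0, 0, 0], "rot": [0, 0, 0]},
  {"claw": 0.6, "travel": [0, 0, -30], "rot": [0, 0, 0]},
  {"claw": 0.6, "travel": [0, 0, -65], "rot": [0, 0, 0]},
  {"claw": 0.6, "travel": [0, 0, -105], "rot": [0, 0, 0]},
  {"claw": 0.6, "travel": [0, 0, -145], "rot": [0, 0, 0]},
  {"claw": 0.6, "travel": [0, 0, -180], "rot": [0, 0, 0]},
  {"claw": 0.6, "travel": [0, 0, -180], "rot": [0, 0, 0]},
])

```text
clock: 26.07
eef_pos: [0.461, -0.0059, 0.2338]
tcp_rot: [2.166, 2.262, 0.014]
ft_force: [1.0, 0.6, 1.0]
width: 0.0513
finger_force: 0.0
```

```bash
python3 - <<'E'
from h import *
w=snapshot("wrist"); find(w,"plum_spool",(.458,-.006),.04,.1,r=.06);find(w,"mat_spool",(.458,-.006),-.01,.02,True)
p=snapshot("side"); cv2.imwrite("pics/s10.png",p["color"])
find(p,"plum_spool",(.458,-.006),.04,.1)
for t,c,z in [("soap_bar",(.445,-.39),.01),("dose_cap",(.455,.196),.045),("scrub_brush",(.463,.397),.045)]: find(p,t,c,z,.1)
find(snapshot("scene"),"white_spool",(.593,-.327),.04,.07)
E
```

```text
34 plum_spool  0.81 [458.2  -6.1] [28.3 27.9] 73.7 med [457.8  -6.2  54.4] 616
34 mat_spool W 0.92 [466.5  10.4] [104.4  30.9] 16.3 med [471.    7.4   1.4] 25
35 plum_spool  0.74 [455.6  -5.1] [27.1 26.2] 73.5 med [456.4  -2.8  51.2] 92
35 soap_bar  0.47 [ 444.3 -384.9] [74.3 46.7] 88.7 med [ 443.4 -376.3   19.5] 208
35 dose_cap  0.69 [455.9 195.2] [59.7 58.2] 71.9 med [456.1 188.5  50.7] 183
35 scrub_brush  0.94 [462.7 396.8] [57.2 11.9] 72.1 med [462.5 401.1  54.6] 166
36 white_spool  0.59 [ 591.  -327.5] [24.9 23.2] 35.0 med [ 590.6 -327.6   44.7] 83
```

View pics/s10.png

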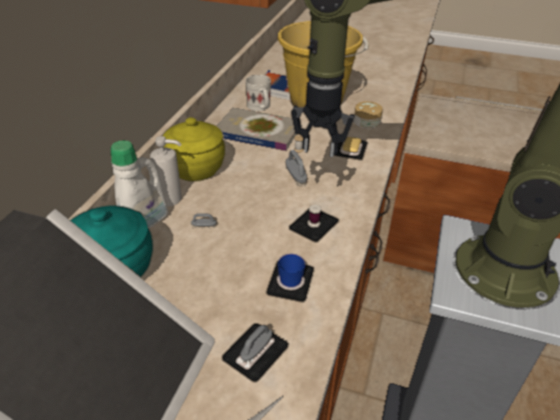

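All four things stand centred on their mats: brush (258,345), cup (291,272), spool (315,217) and soap (353,147). The white spool hasn't moved and the arm is clear, so I'll hand in.

```bash
python3 -c "
from station import job; print(job.sign_off())"
```

```text
the job is handed in; nothing more can be done
None
```

I handed in the job at about 26 s: the soap, brush, cup and plum spool measured within about 5 mm of their mat centres, the soap and brush lined up with their silhouettes, and the white spool had not been moved; the hand-in call gave no verdict.

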